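# Tip the blue spoon rest out of its stand and lay it on the tray

### The job

Press down on the thumb-hollow end of the blue ceramic spoon rest, which lies flush in its bamboo stand, so that its other end tips up; pick it up by the raised end and set it down, not dropped, flat in the middle of the dark wooden serving tray. Leave the terracotta-brown spoon rest alone.

Things in the scene. Friction and masses are not known exactly. Their poses are not given: they have to be found in the camera images.
- blue_rest: Blue ceramic tile 120 (x) x 46 (y) x 8 mm (z, up), 90 g; origin: centre of underside. Starts level, top flush with its fixed open bamboo trough (40 high, 66 wide, side walls 8 thick, 2 off the tile); +x points away from the robot within 0.65 rad. Past its -x end is the thumb hollow, 18 long. Once tipped, pinch its 46 width from above near tile x = +35: there it is about 14 above the trough.
- tip_blue (a joint): Rocking bed under the blue tile: 0 level (start) to 0.45 rad, a stop. Pivot along tile y at tile x = -10, 11 mm below the tile's top. Pressing down near tile x = -50 takes about 3 N and 12 to 20 mm: the tile's -x end sinks up to 20, its +x end rises 28 above the trough's top. Stiff: bed and tile stay as left. Press spot: 28 mm to the trough's end wall, 50 between side walls.
- tray: Fixed dark wooden serving tray, 200 long (its x) by 160 wide (its y), rim 12 high and 5 thick, inner floor 5 above the work surface. Origin: centre of its underside; z up.
- brown_rest: Terracotta-brown spoon rest of the same size in a like stand, with the same axes and origin; not wanted, leave it as it is.
Things that resemble listed ones, but are neither listed nor needed, are in the scene too. Leave any turquoise look-alike of the part that bears tip_blue alone.

How it is judged:
By the outcome, as a careful person would: the job done as asked, in the order asked, and still so for the second after the job is handed in, with the robot touching nothing.
It also fails if it takes over 48 s, if anything falls off the work surface, if the arm or the gripper's body presses on something with over 40 N, if the wrist force passes 120 N, or if a joint passes its speed limit or range.

### The arm

A 6-joint arm with a two-finger parallel gripper is mounted at the origin on the work surface. World frame = base frame: x ahead of the robot, y to its left, z up, the work surface at z = 0. Lengths are in mm, angles in rad, forces in N, time in s.
With the tool pointing down it reaches from about 275 to 750 mm from the base axis. Payload 10.2 kg.
Tool frame: the origin (TCP) lies between the finger pads; the fingertips stand 17 mm ahead of it and the grasp point (between the pads) lies 2 mm behind it (tips_ahead is the distance from the TCP to the fingertips, in mm); z points along the fingers, y is the line along which they close (so a half turn about z gives the same grasp; the last joint's range is limited). The gripper opens to 85 mm and grips with 20 to 120 N. Pads are 22 mm wide; open, the fingers measure 114 mm over their backs; the gripper's body (76 mm by 85 mm) begins 54 mm behind the grasp point. The pads swing forward as they close: fully open they stand 13 mm farther back than shut.
Start: joints at [-1.534, 0.313, 1.498, -0, 1.331, -0.223], TCP at [134.852, -507.391, 248.294] pointing down, gripper open.
Joint ranges: [-2.94, 2.94], [-0.97, 2.17], [0.19, 2.56], [-1.23, 4.37], [0.02, 3.11], [-2.88, 2.88]. Speed limits (rad/s): [2.39, 2.39, 3.01, 3.14, 3.14, 3.14].

### API

Orientations are given as a unit quaternion [w, x, y, z].
In Python, from rig import sense, capture, finish_job, boxes_of, tips_ahead gives the robot as it stands.
- The arm moves only by the tool drive_tool, never from a script. Its argument "commands" is text: rows parted by semicolons, each of 7 numbers parted by spaces: the shift along the world's x, y, z in units of 0.1 m (1.0 is 0.1 m), then the turn, a rotation vector about the world's x, y, z in units of pi/4 rad (1.0 is pi/4 rad), then the opening in per cent of the stroke, from 0 (shut) to 100 (fully open). A call has 1 to 20 rows; each row shifts and turns the commanded pose from where the row before left it; what a row does not reach is not made up. A row lasts 1/12 s, in which the tool goes at most 41.7 mm and 7.16 degrees, less where a joint would pass 70% of its speed; a pose out of reach is approached as far as the arm can. A call with a number of a shift or a turn outside -1 to 1 is refused whole. A call with a gripper value outside its range is refused whole. The fingers move at their own pace and stop on an object; "force" is the grip in N (left out, the last holds). Time passes only in rows, so rows that do not move let the fingers close. It gives the time, the measured TCP pose, the force, the opening and the grip force at its end, in the units of the state.
- sense(): the state, without advancing time (a new reading comes with each control period).
- capture(name): name is "scene" or "top"; returns a dict with "pixels" (384x512x3 uint8, blue, green, red), "fov_y" (degrees; the focal length in pixels is half the picture's height over the tangent of half this angle, whatever the lens; pixels are square), "cx", "cy" (the principal point, pixels), "k1" (the pictures are not rectified: a ray, as slopes to the right and down, at radius r is drawn at 1 + k1 r^2 times it, then the intrinsics apply), "position" and "attitude" of the camera in the world. Camera axes: x right, y down, z forward; pixel columns grow to the right and rows downward; lengths in mm; the calibration is good to about 2 mm. A picture is of the moment at which its call begins. There is no depth.
- finish_job(): hands the job in; it is judged then, once.
Trained networks look in a picture, given as the dict that the camera call returned (one of the last four; its "shot" number tells which), for a name from the list of things; names that differ only in an ending like _2 or _b are one class to them, and where a whole thing is asked for, a point or a joint stands for the part that bears it (a point fixed in the world has none). Each returns a list of dicts, best first, with "confidence" (0 to 1); they miss things now and then, are a little off and sometimes report something else, mostly with a low value. They report only what shows in the picture. A call takes as long as a camera call. They do not tell look-alikes from the thing itself.
- boxes_of(picture, name): "position" ([column, row] in pixels, amid what is visible of it).
The state is a dict: "time_s": time; "joints": joint angles; "dq": joint speeds; "tau": joint torques, N m; "eef_pos": TCP position; "ee_rot": TCP orientation; "force": force on the tool from outside, world axes, zero at the start; "wrist_torque": the same for the moment, N m; "grip_width": opening from 0.0 (shut) to 1.0 (fully open); "grip_force": force on a finger pad.
Only numpy, scipy, OpenCV 4.12 (cv2) and the standard library are available. Lean on these libraries where they do the work, as an engineer would, in place of code of your own. Each camera call takes 0.05 s, during which the arm holds its last target. There are 200 camera calls.

## Working session

There is one attempt and no reset: what is moved stays moved. The work goes in short steps, Python scripts to look and compute and a tool call to move; the robot and the scene stay as the last step left them, time stands still between calls to the robot, and variables do not carry over. Pictures are saved under pics/ and viewed, at most 10 in all, crops included, and the job is handed in when it is done.

Besides the shell and the picture viewer there is one more tool, called after "Call:" by a JSON object that holds its "api" and its "payload", one argument or row to a line. drive_tool: Moves the arm, as the interface text tells. Shifts and turns lie within -1 to 1; 1 stands for 0.1 m of shift or pi/4 rad of turn. Its arguments: {"type":"object","properties":{"commands":{"type":"string"},"force":{"type":"number"}},"required":["commands"]}

```bash
mkdir -p pics; cat > h.py <<'E'
import numpy as np, cv2
from rig import *
from scipy.spatial.transform import Rotation as R
def cam(p):
    f=192/np.tan(np.radians(p["fov_y"])/2)
    a=np.array(p["attitude"],float)
    M=a if a.shape==(3,3) else R.from_quat([a[1],a[2],a[3],a[0]]).as_matrix()
    return f,M,np.array(p["position"],float)
def ray(p,px,z):
    f,M,o=cam(p); d=np.array([(px[0]-p["cx"])/f,(px[1]-p["cy"])/f]); u=d.copy()
    for _ in range(20): u=d/(1+p["k1"]*(u@u))
    v=M@np.array([u[0],u[1],1]); return o+v*(z-o[2])/v[2]
def proj(p,X):
    f,M,o=cam(p); c=M.T@(np.array(X,float)-o); u=c[:2]/c[2]; u=u*(1+p["k1"]*(u@u)); return u*f+[p["cx"],p["cy"]]
E
python3 - <<'E'
from h import *
for n in("scene","top"):
    p=capture(n); cv2.imwrite(f"pics/{n}1.png",p["pixels"]); print(n,p["fov_y"],p["cx"],p["cy"],p["k1"],p["position"],p["attitude"])
    for k,z in(("blue_rest",40),("tip_blue",30),("tray",5),("brown_rest",40)):
        for b in boxes_of(p,k): print(k,b["position"],round(b["confidence"],2),ray(p,b["position"],z).round())
print(sense(),tips_ahead)
E
```

```text
scene 50.21598083813757 256.27698336744305 188.81657104349313 -0.09184750874302992 [973.53808011  31.71040997 821.67250054] [-0.1883421   0.65420142  0.70404816 -0.20214832]
blue_rest [134.9, 178.8] 0.77 [ 478. -285.   40.]
tip_blue [213.0, 142.4] 0.79 [ 352. -120.   30.]
tray [244.6, 241.7] 0.97 [601. -21.   5.]
brown_rest [368.8, 196.3] 0.72 [486. 250.  40.]
top 45.53034024860261 259.3989163738003 197.4652940581221 -0.11342556709010612 [ 4.11069058e+02 -7.46962731e-01  8.89953292e+02] [ 0.02876986 -0.69613989  0.71690483 -0.02467811]
blue_rest [411.4, 190.4] 0.85 [ 480. -284.   40.]
tip_blue [327.9, 262.3] 0.77 [ 351. -121.   30.]
tray [270.7, 136.9] 0.59 [597. -22.   5.]
{'time_s': 0.5, 'joints': array([-1.53439422e+00,  3.12917054e-01,  1.49774527e+00,  6.75016130e-06,
        1.33100865e+00, -2.23419386e-01]), 'dq': array([-4.11675568e-04,  1.17237092e-03, -3.83772677e-05,  1.38512211e-03,
       -1.63548458e-03, -6.79925269e-04]), 'tau': array([-9.95088521e-04, -4.11929655e+01, -2.59766471e+01, -1.69811424e-04,
        7.27214356e-04,  4.65984704e-05]), 'eef_pos': array([ 134.85625584, -507.37260356,  248.26838599]), 'ee_rot': array([-3.86837943e-05,  9.91573563e-01,  1.29544847e-01,  6.92071754e-06]), 'force': array([ 0.27683427, -0.0325525 , -0.80252281]), 'wrist_torque': array([-0.03000601, -0.03425253,  0.0155398 ]), 'grip_force': 0.0, 'grip_width': 1.0033359972147622} 17.0
```

View pics/scene1.png

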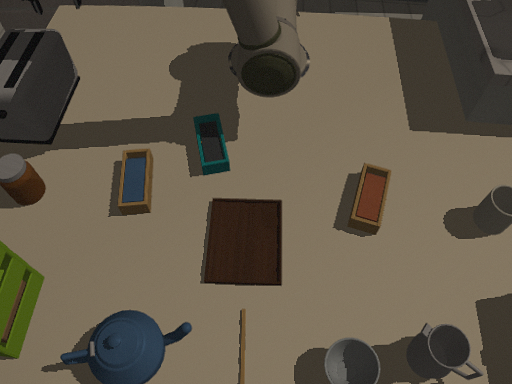

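View pics/top1.png

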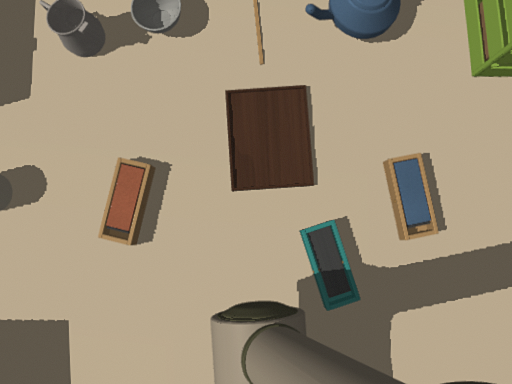

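The scene view shows the blue rest at (135,179), brown at (370,197), the turquoise decoy at (212,143) and the tray at (245,241). In the top view, blue is at (411,190) with its thumb hollow towards the robot at about (420,228), and the tray is at (271,137). Next I'll segment the blue tile and the tray.

```bash
cat > seg.py <<'E'
from h import *
def seg(p,mask,c,z):
    n,l,s,ce=cv2.connectedComponentsWithStats(mask.astype(np.uint8))
    i=min(range(1,n),key=lambda i:np.hypot(*(ce[i]-c)) if s[i,4]>150 else 1e9)
    cs,_=cv2.findContours((l==i).astype(np.uint8),cv2.RETR_EXTERNAL,cv2.CHAIN_APPROX_NONE)
    k=max(cs,key=cv2.contourArea)[:,0,:]
    w=np.array([ray(p,q,z)[:2] for q in k],np.float32)
    r=cv2.minAreaRect(w); print(s[i],r, cv2.boxPoints(r).round().tolist()); return r
E
python3 - <<'E'
from seg import *
for n,cb,ct in(("scene",(135,179),(245,241)),("top",(411,190),(271,137))):
    p=capture(n); h=cv2.cvtColor(p["pixels"],cv2.COLOR_BGR2HSV)
    m=(h[...,0]>98)&(h[...,0]<125)&(h[...,1]>90)
    print(n,"blue"); seg(p,m,cb,40)
    m=(h[...,2]<85)&((h[...,0]<15)|(h[...,0]>165))&(h[...,1]>90)
    print("tray"); seg(p,m,ct,8)
    x,y=cb; c=p["pixels"][y-60:y+60,x-60:x+60]
    cv2.imwrite(f"pics/b_{n}.png",cv2.resize(c,(400,400),interpolation=2))
a=[cv2.imread(f"pics/b_{n}.png") for n in("scene","top")]; cv2.imwrite("pics/b.png",np.hstack(a))
E
```

```text
scene blue
[123 158  23  44 851] ((478.4991760253906, -286.801025390625), (119.33625030517578, 46.08212661743164), 9.7196683883667) [[416.0, -274.0], [424.0, -320.0], [541.0, -299.0], [533.0, -254.0]]
tray
[ 204  198   78   87 5759] ((595.4071044921875, -21.18621826171875), (203.20361328125, 159.8827362060547), 2.014204502105713) [[491.0, 55.0], [497.0, -105.0], [700.0, -98.0], [694.0, 62.0]]
top blue
[ 394  159   36   66 1463] ((478.5632019042969, -284.36859130859375), (118.18143463134766, 45.81577682495117), 9.35333251953125) [[417.0, -271.0], [424.0, -317.0], [541.0, -297.0], [533.0, -252.0]]
tray
[ 226   85   88  106 8078] ((596.314453125, -18.517791748046875), (199.45254516601562, 159.60462951660156), 2.3184549808502197) [[493.0, 57.0], [500.0, -102.0], [699.0, -94.0], [693.0, 65.0]]
```

View pics/b.png

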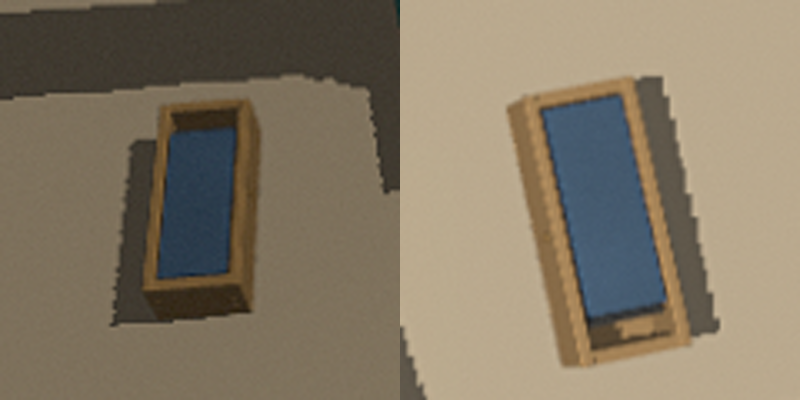

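Call:
{"api": "drive_tool", "payload": {
  "commands": "0 0.35 0 0 0 -0.12 0;0 0.35 0 0 0 0 0;0 0.35 0 0 0 0 0;0 0.35 0 0 0 0 0;0.25 0.3 0 0 0 0 0;0.3 0.25 0 0 0 0 0;0.35 0.18 0 0 0 0 0;0.4 0 0 0 0 0 0;0.4 0 0 0 0 0 0;0.4 0 0 0 0 0 0;0.4 0 0 0 0 0 0;0.3 0 -0.2 0 0 0 0;0.11 0 -0.3 0 0 0 0;0 0 -0.3 0 0 0 0;0 0 -0.3 0 0 0 0;0 0 -0.3 0 0 0 0"
}}

```text
time_s: 1.93
eef_pos: [426.0, -294.1, 106.9]
ee_rot: [0.0, 0.997, 0.083, 0.0]
force: [1.4, 0.0, -1.2]
grip_width: 0.0
grip_force: 0.0
```

Call:
{"api": "drive_tool", "payload": {
  "commands": "0 0 -0.3 0 0 0 0;0 0 -0.15 0 0 0 0;0 0 -0.04 0 0 0 0;0 0 -0.03 0 0 0 0;0 0 0 0 0 0 0;0 0 0 0 0 0 0"
}}

```text
time_s: 2.43
eef_pos: [426.4, -294.9, 57.4]
ee_rot: [0.001, 0.997, 0.083, 0.001]
force: [-0.1, -0.2, -0.2]
grip_width: 0.003
grip_force: 0.0
```

```bash
python3 - <<'E'
from h import *
p=capture("scene"); cv2.imwrite("pics/c.png",cv2.resize(p["pixels"][100:240,60:230],None,fx=3.5,fy=3.5,interpolation=2))
print(sense()["force"],sense()["eef_pos"])
E
```

```text
[ 0.01996127 -0.10335275  0.37783684] [ 426.39219852 -294.93437286   57.47699169]
```

View pics/c.png

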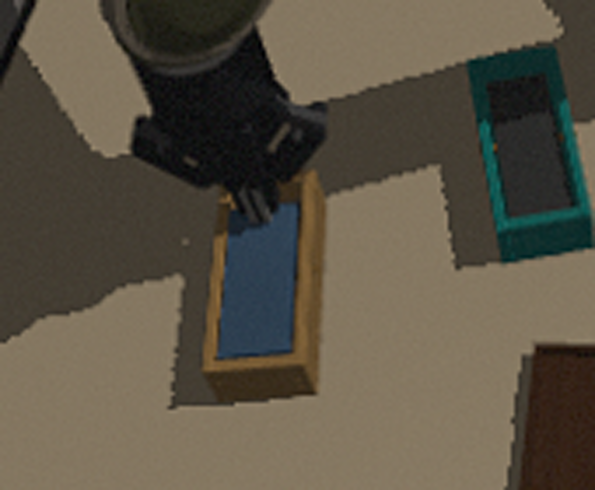

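The fingertips (crop ~(258,212)) stand over the hollow end of the tile, between the side walls. I'll press now.

Call:
{"api": "drive_tool", "payload": {
  "commands": "0 0 -0.03 0 0 0 0;0 0 -0.03 0 0 0 0;0 0 -0.03 0 0 0 0;0 0 -0.03 0 0 0 0;0 0 -0.02 0 0 0 0;0 0 0 0 0 0 0"
}}

```text
time_s: 2.98
eef_pos: [425.9, -294.3, 41.9]
ee_rot: [-0.0, 0.997, 0.083, 0.0]
force: [-1.1, -1.1, 0.2]
grip_width: -0.004
grip_force: 0.3
```

Call:
{"api": "drive_tool", "payload": {
  "commands": "0 0 -0.02 0 0 0 0;0 0 -0.02 0 0 0 0;0 0 -0.01 0 0 0 0"
}}

```text
time_s: 3.23
eef_pos: [426.3, -294.7, 40.2]
ee_rot: [0.001, 0.997, 0.083, 0.0]
force: [-12.8, 9.2, 46.4]
grip_width: 0.002
grip_force: 23.5
```

```bash
python3 - <<'E'
from h import *
p=capture("scene"); cv2.imwrite("pics/d.png",cv2.resize(p["pixels"][100:240,60:230],None,fx=3.5,fy=3.5,interpolation=2))
print(sense()["force"],sense()["eef_pos"])
E
```

```text
[-12.73708953   7.62132254  39.66677502] [ 426.2815086  -294.64606053   40.31731646]
```

View pics/d.png

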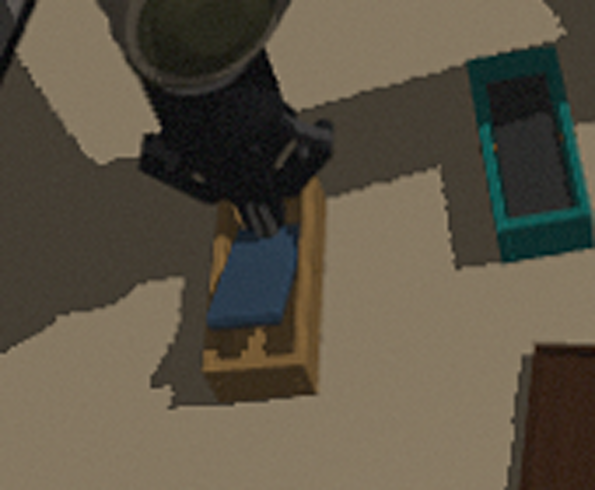

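The tile is fully tipped: its +x end is raised and the force climbed at the stop. Now I back off, tilt the tool square to the tile and open the fingers.

Call:
{"api": "drive_tool", "payload": {
  "commands": "0 0 0.2 0 0 0 0;0 0 0.35 0 0 0 0;0 0 0.3 0 0 0 0;0.13 0.02 0 0.024 -0.141 0 85;0.13 0.02 0 0.024 -0.141 0 85;0.13 0.02 0 0.024 -0.141 0 85;0.14 0.03 0 0.024 -0.141 0 85;0 0 0 0 0 0 85;0 0 0 0 0 0 85;0 0 0 0 0 0 85"
}}

```text
time_s: 4.12
eef_pos: [478.6, -285.4, 122.3]
ee_rot: [-0.019, 0.972, 0.081, 0.22]
force: [-0.3, 0.2, 0.4]
grip_width: 0.851
grip_force: 0.0
```

```bash
python3 - <<'E'
from seg import *
import rig
s=sense(); print(s["eef_pos"],s["ee_rot"],s["grip_width"],rig.tips_ahead)
p=capture("scene"); cv2.imwrite("pics/e.png",cv2.resize(p["pixels"][100:240,60:230],None,fx=3.5,fy=3.5,interpolation=2))
c=np.array([478.5,-285.5]);X=np.array([.986,.165]);Y=np.array([-.165,.986])
for th in(.35,.4,.45):
  for lx,ly in((60,23),(60,-23)):
    x=-10+(lx+10)*np.cos(th)-11*np.sin(th); z=29+(lx+10)*np.sin(th)+11*np.cos(th)
    q=proj(p,[*(c+X*x+Y*ly),z]); print(th,ly,(q-[60,100])*3.5)
E
```

```text
[ 478.59896192 -285.43048272  122.26441341] [-0.01901134  0.9718747   0.08094184  0.22033285] 0.8514299332401449 17.0
0.35 23 [282.57234313 321.559481  ]
0.35 -23 [209.59738175 327.28621488]
0.4 23 [281.57748323 316.5586605 ]
0.4 -23 [208.47316144 322.29792393]
0.45 23 [280.62947987 311.41564203]
0.45 -23 [207.40824149 317.16656588]
```

View pics/e.png

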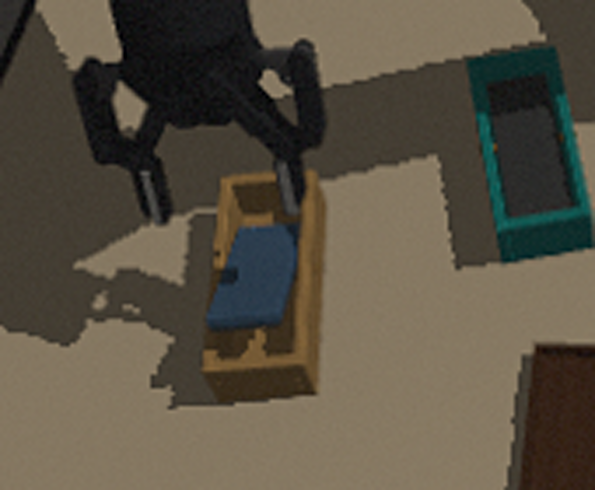

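The tile's raised end (~(245,322) in the crop) matches a tip of about 0.45 rad, and the open fingers straddle it from behind. I'll advance along the tool axis and close.

Call:
{"api": "drive_tool", "payload": {
  "commands": "0.1 0.02 -0.2 0 0 0 85;0.1 0.015 -0.2 0 0 0 85;0.063 0.008 -0.144 0 0 0 85;0 0 0 0 0 0 85;0 0 0 0 0 0 85"
}}

```text
time_s: 4.58
eef_pos: [505.2, -280.7, 67.8]
ee_rot: [-0.02, 0.972, 0.081, 0.221]
force: [0.6, -0.3, 0.2]
grip_width: 0.853
grip_force: 0.0
```

Call:
{"api": "drive_tool", "payload": {
  "commands": "0 0 0 0 0 0 55;0 0 0 0 0 0 45;0 0 0 0 0 0 30;0 0 0 0 0 0 30;0 0 0 0 0 0 30;0 0 0 0 0 0 30",
  "force": 40
}}

```text
time_s: 5.08
eef_pos: [505.4, -281.5, 68.6]
ee_rot: [-0.018, 0.971, 0.081, 0.222]
force: [1.3, -0.7, 4.6]
grip_width: 0.524
grip_force: 42.3
```

```bash
python3 - <<'E'
from h import *
s=sense(); print(s["eef_pos"],s["force"],s["grip_width"],s["grip_force"])
p=capture("scene"); cv2.imwrite("pics/f.png",cv2.resize(p["pixels"][100:240,60:230],None,fx=3.5,fy=3.5,interpolation=2))
E
```

```text
[ 505.40896463 -281.50604863   68.61361613] [ 1.3483862  -0.70034192  4.62844339] 0.5236275947223098 42.31785535812378
```

View pics/f.png

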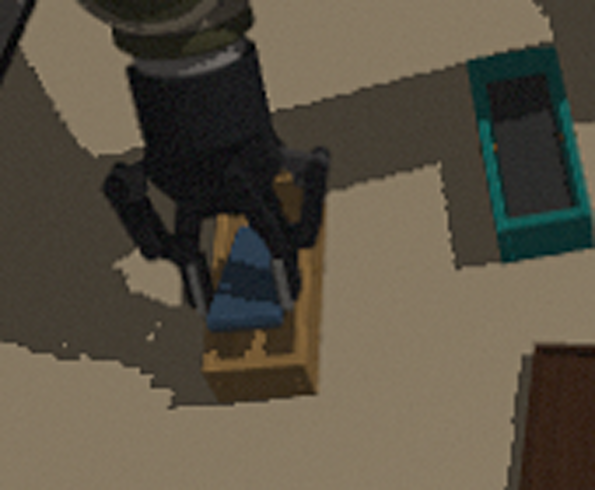

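The pads pinch the raised end of the tile on both sides at (205,295) and (285,285), with the opening at about 45 mm. Lifting.

Call:
{"api": "drive_tool", "payload": {
  "commands": "0 0 0.05 0 0 0 30;0 0 0.1 0 0 0 30;0 0 0.2 0 0 0 30;0 0 0.2 0 0 0 30;0 0 0.25 0 0 0 30;0 0 0.2 0 0 0 30;0 0 0 0 0 0 30",
  "force": 50
}}

```text
time_s: 5.72
eef_pos: [506.0, -282.0, 172.4]
ee_rot: [-0.016, 0.971, 0.081, 0.224]
force: [0.4, -1.5, -0.2]
grip_width: 0.519
grip_force: 52.7
```

Call:
{"api": "drive_tool", "payload": {
  "commands": "0 0.1 0 -0.024 0.141 0 30;0.1 0.2 0 -0.024 0.141 0 30;0.16 0.3 0 -0.024 0.141 0 30;0.16 0.3 0 -0.024 0.141 0 30;0.16 0.3 0 0 0 -0.08 30;0.16 0.3 0 0 0 -0.08 30;0.16 0.3 0 0 0 0 30;0.16 0.3 0 0 0 0 30;0.16 0.3 -0.1 0 0 0 30;0.08 0.23 -0.2 0 0 0 30;0 0 -0.2 0 0 0 30;0 0 -0.2 0 0 0 30;0 0 -0.1 0 0 0 30;0 0 0 0 0 0 30"
}}

```text
time_s: 6.88
eef_pos: [633.7, -17.9, 85.0]
ee_rot: [-0.001, 1.0, 0.02, -0.003]
force: [-0.6, -0.7, -0.1]
grip_width: 0.517
grip_force: 52.7
```

```bash
python3 - <<'E'
from seg import *
s=sense(); print(s["eef_pos"],s["ee_rot"],s["force"],s["grip_width"],s["grip_force"])
im=[]
for n,(x,y) in(("scene",(245,225)),("top",(265,140))):
    p=capture(n); im.append(cv2.resize(p["pixels"][y-70:y+70,x-70:x+70],(400,400),interpolation=2))
    h=cv2.cvtColor(p["pixels"],cv2.COLOR_BGR2HSV)
    m=(h[...,0]>98)&(h[...,0]<125)&(h[...,1]>90)
    try: seg(p,m,(x,y),s["eef_pos"][2]-8)
    except Exception as e: print(e)
cv2.imwrite("pics/g.png",np.hstack(im))
E
```

```text
[633.66706841 -17.89738492  85.04170461] [-5.40325748e-04  9.99798998e-01  1.98605621e-02 -2.68866520e-03] [-0.5990485  -0.66449717 -0.13016789] 0.5165367310829915 52.66833007335663
[231 232  23  21 375] ((634.1813354492188, -20.972227096557617), (43.501426696777344, 43.647430419921875), 4.2471442222595215) [[611.0, -1.0], [614.0, -44.0], [657.0, -41.0], [654.0, 2.0]]
[ 306    0   94   38 1973] ((804.8567504882812, -183.69879150390625), (178.20700073242188, 74.98673248291016), 89.59418487548828) [[767.0, -273.0], [842.0, -273.0], [843.0, -95.0], [768.0, -94.0]]
```

View pics/g.png

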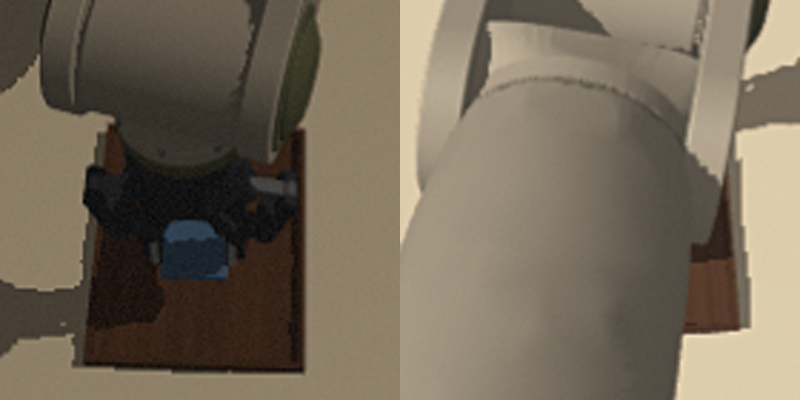

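The tile is held level over the tray; its front end is at (195,275) in the crop, which puts the tile's centre near x = 596. Lowering.

Call:
{"api": "drive_tool", "payload": {
  "commands": "0 -0.01 -0.25 0 0 0 30;0 0 -0.2 0 0 0 30;0 0 -0.1 0 0 0 30;0 0 -0.05 0 0 0 30;0 0 0 0 0 0 30"
}}

```text
time_s: 7.4
eef_pos: [635.3, -19.3, 28.0]
ee_rot: [0.0, 1.0, 0.02, -0.0]
force: [-0.7, 1.1, 0.1]
grip_width: 0.513
grip_force: 52.7
```

Call:
{"api": "drive_tool", "payload": {
  "commands": "0 0 -0.01 0 0 0 30;0 0 -0.01 0 0 0 30;0 0 0 0 0 0 30"
}}

```text
time_s: 7.65
eef_pos: [635.6, -19.2, 26.8]
ee_rot: [0.0, 1.0, 0.02, 0.001]
force: [-0.3, 0.3, -1.9]
grip_width: 0.52
grip_force: 52.7
```

Call:
{"api": "drive_tool", "payload": {
  "commands": "0 0 -0.01 0 0 0 30;0 0 -0.01 0 0 0 30;0 0 0 0 0 0 30"
}}

```text
time_s: 7.9
eef_pos: [635.1, -19.1, 23.9]
ee_rot: [0.0, 1.0, 0.02, -0.0]
force: [0.6, -0.9, -1.4]
grip_width: 0.517
grip_force: 52.7
```

Call:
{"api": "drive_tool", "payload": {
  "commands": "0 0 -0.01 0 0 0 30;0 0 -0.01 0 0 0 30;0 0 0 0 0 0 30"
}}

```text
time_s: 8.15
eef_pos: [635.2, -19.1, 21.9]
ee_rot: [0.0, 1.0, 0.02, 0.0]
force: [0.5, -0.1, -0.1]
grip_width: 0.519
grip_force: 52.7
```

Call:
{"api": "drive_tool", "payload": {
  "commands": "0 0 -0.01 0 0 0 30;0 0 -0.005 0 0 0 30;0 0 0 0 0 0 30"
}}

```text
time_s: 8.4
eef_pos: [635.3, -19.1, 21.9]
ee_rot: [0.0, 1.0, 0.02, 0.0]
force: [-6.1, 0.6, 12.4]
grip_width: 0.518
grip_force: 54.0
```

Contact with the floor at 12 N. Opening gently.

Call:
{"api": "drive_tool", "payload": {
  "commands": "0 0 0.005 0 0 0 50;0 0 0 0 0 0 54;0 0 0 0 0 0 60;0 0 0 0 0 0 70;0 0 0 0 0 0 80;0 0 0 0 0 0 80;0 0 0.2 0 0 0 80;0 0 0.4 0 0 0 80;0 0 0.4 0 0 0 80;-0.3 0 0.4 0 0 0 80;-0.4 0 0.4 0 0 0 80;-0.4 0 0 0 0 0 80;-0.4 0 0 0 0 0 80;-0.4 0 0 0 0 0 80;-0.4 0 0 0 0 0 80;-0.4 0 0 0 0 0 80;-0.2 -0.3 0 0 0 0 80;0 0 0 0 0 0 80",
  "force": 20
}}

```text
time_s: 9.9
eef_pos: [358.0, -51.4, 183.9]
ee_rot: [0.001, 1.0, 0.018, -0.0]
force: [-0.7, 0.4, 0.0]
grip_width: 0.802
grip_force: 0.0
```

```bash
python3 - <<'E'
from seg import *
s=sense(); print(s["time_s"],s["eef_pos"],s["force"],s["grip_width"])
im=[]
for n,(x,y) in(("scene",(245,241)),("top",(271,137))):
    p=capture(n); im.append(cv2.resize(p["pixels"][y-70:y+70,x-70:x+70],(400,400),interpolation=2))
    h=cv2.cvtColor(p["pixels"],cv2.COLOR_BGR2HSV)
    m=(h[...,0]>98)&(h[...,0]<125)&(h[...,1]>90)
    seg(p,m,(x,y),13)
cv2.imwrite("pics/i.png",np.hstack(im))
E
```

```text
9.9 [358.02797731 -51.37058772 183.90326633] [-0.67254684  0.36585453  0.01139988] 0.8015168445559437
[ 232  214   23   52 1043] ((596.9404296875, -22.867412567138672), (121.3371810913086, 45.282039642333984), 2.5945217609405518) [[535.0, -3.0], [537.0, -48.0], [659.0, -43.0], [657.0, 2.0]]
[ 257  107   27   61 1369] ((595.4154052734375, -20.77826690673828), (118.05237579345703, 44.581260681152344), 2.365645170211792) [[536.0, -1.0], [537.0, -45.0], [655.0, -41.0], [653.0, 4.0]]
```

View pics/i.png

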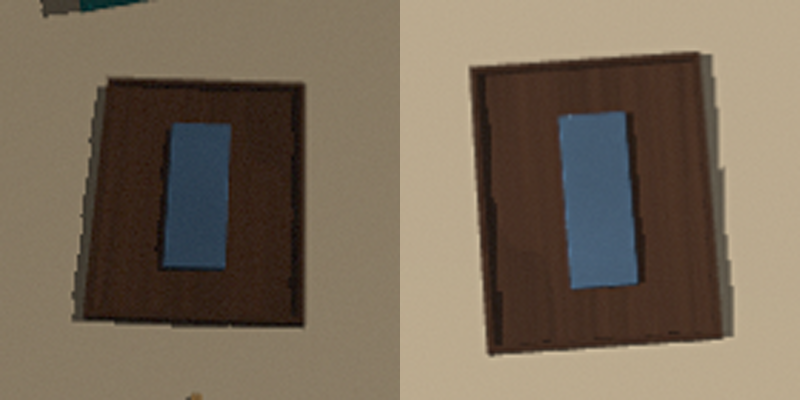

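The tile lies flat and centred in the tray, within about 2 mm of the middle, and the robot is clear of everything.

```bash
python3 -c "
from rig import *
print(finish_job())"
```

```text
the job is handed in; nothing more can be done
None
```

The blue spoon rest was tipped up, picked up by its raised end and set down flat in the middle of the tray (about 2 mm off centre). I did not touch the brown rest or the turquoise look-alike. The fingertips reached about 46 N pressing at the tip's stop, and I handed the job in at about 10 s.

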